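# Set the centrifuge speed and hold its spin dial in the third position

## Task

The tubes are loaded and the centrifuge lid is down. Turn the round black speed knob until its white pointer line stands at the green mark on its scale; only then take the orange-red winged spin dial, turn it clockwise against its spring past the first two clicks into the third position (the three orange dots), and keep holding it there: the spring would throw it back, so the program finishes while still holding the dial in the third position. Leave everything else on the cart where it stands.

Things in the scene. Friction and masses are not known exactly. Their poses are not given: they have to be found in the camera images.
- centrifuge: Low white bench centrifuge, 320 mm deep (x), 250 mm wide (y), fixed; origin under its middle, +x to its back, z up, turned up to 0.25 rad about z. Bowl housing from x = -60 to +155 mm, 112 mm high, clear dome lid over six tubes up to 165 mm high. In front of it the sloping console. A tube rack (100 mm high) stands at its right side.
- console_face (a point): Centre of the console's grey face plate, 112 mm (x, up the slope) by 226 mm (y); z points out of the face. It lies 103 mm in front of the centrifuge's origin, 86 mm high, and slopes down to the robot at 0.28 rad (16 degrees). The speed knob stands 60 mm to the left (+y) of it, the spin dial 60 mm to the right (-y), both axes square to the face.
- speed_grip (a point): On the speed knob's axis, 17 mm above the face: where to pinch it, in any direction across the axis. z is the axis, out of the face; x points along the white pointer line and turns with the knob. The knob is round and black, 36 mm in diameter (43 mm over a 4 mm thick skirt at the face); its top is 11 mm above this point.
- speed_knob (a joint): Angle of the speed knob, rad, growing clockwise seen looking onto the face; stops at 0 and 4.712. 11 ticks 0.4712 apart; the wide green mark is tick 6 counted from 0, at 2.827; at 2.356 the pointer points straight up the slope. Starts between 1.35 and 2.1. Light friction (0.03 N m); it stays where it is left.
- dial_grip (a point): On the spin dial's axis, 18 mm above the face, mid-height in its wing. z is the axis, out of the face; x runs along the wing to its white pointer line and turns with it. The wing is an orange-red bar 46 mm long (x), 12 mm thick (y), from 6 to 30 mm above the face, on a black disc 47 mm in diameter, top 6 mm above the face. Pinch it across its thickness.
- spin_dial (a joint): Angle of the spin dial, rad, growing clockwise seen looking onto the face: 0 at rest (wing 0.60 rad left of straight up the slope), stop at 1.28. Clicks at 0.4, 0.8 and 1.2 (one, two, three dots; 1.2 is the third position), each behind a ridge, the last at 1.0. A spring returns it to 0 from everywhere: 0.06 N m at rest, 0.18 at the third, 0.05 more at ridges.
- saline: Bystander: small white bottle with blue cap, 45 mm across, 80 mm high, standing; origin under its centre.
- labels: Bystander: white roll of labels, 64 mm across, 32 mm high, lying flat; origin under its centre.
- pads: Bystander: blue carton of alcohol pads, 58 by 88 mm, 62 mm high, standing; origin under its centre.
- swab_stick: Bystander: white swab stick, 152 mm long, 8 mm thick, lying on the cart; origin under its middle.

How it is judged:
On the way, in this order (a step that is already met when the one before it is completed fails the run):
1. the speed knob's pointer stands at the green mark, the spin dial still at rest (value of joint speed_knob between 2.737 and 2.917 rad and value of joint spin_dial below 0.15 rad), for 0.3 s.
2. the spin dial is held by the fingers in the third position with the speed still at the mark (value of joint speed_knob between 2.737 and 2.917 rad and value of joint spin_dial above 1.1 rad and contact force between centrifuge and the fingers above 1 N), for 0.5 s.
At the end, for the whole second after the job is handed in: The speed knob stands within 0.09 rad (5 degrees) of the green mark, and the spin dial is held by the fingers (more than 1 N of contact with the centrifuge) in its third position, beyond 1.10 rad, through the last second (all of step 2); the arm keeps its last pose, push and grip.
It fails at once if the spin dial is turned to its first click or further while the speed is more than 0.12 rad off the green mark (value of joint spin_dial above 0.35 rad and (value of joint speed_knob below 2.707 rad or value of joint speed_knob above 2.947 rad)).
It fails at once if the small white saline bottle with the blue cap is moved more than 40 mm or tipped (distance of saline from where it was at the start of the episode above 0.04 m or angle between saline's own z axis and vertical above 0.5 rad).
It fails at once if the roll of labels is moved more than 40 mm (distance of labels from where it was at the start of the episode above 0.04 m).
It fails at once if the blue box of pads is moved more than 40 mm (distance of pads from where it was at the start of the episode above 0.04 m).
It fails at once if the swab is moved more than 40 mm (distance of swab_stick from where it was at the start of the episode above 0.04 m).
It also fails if it takes over 48 s, if anything falls off the work surface, if the arm or the gripper's body presses on something with over 40 N, if the wrist force passes 120 N, or if a joint passes its speed limit or range.

## Robot

A 6-joint arm with a two-finger parallel gripper is mounted at the origin on a cart in front of the work surface, level with it; the furniture and walls round the work are solid. World frame = base frame: x ahead of the robot, y to its left, z up, the work surface at z = 0. Lengths are in m, angles in rad, forces in N, time in s.
With the tool pointing down it reaches from about 0.3 to 0.85 m from the base axis. Payload 4.2 kg.
Tool frame: the origin (TCP) lies midway between the tips of the shut fingers; the grasp point (between the pads) lies 19 mm behind it; z points along the fingers, y is the line along which they close (so a half turn about z gives the same grasp; the last joint's range is limited). The gripper opens to 91 mm and grips with 3 to 60 N. Pads are 32 mm wide; open, the fingers measure 118 mm over their backs; the gripper's body (76 mm by 178 mm) begins 60 mm behind the grasp point.
Start: joints at [1.218, 0.32, 1.565, -0, 1.257, -0.02], TCP at [0.188, 0.543, 0.214] pointing down, gripper open.
Joint ranges: [-3.11, 3.11], [-0.84, 2.01], [0.21, 2.61], [-1.34, 4.49], [0.05, 2.63], [-2.56, 2.56]. Speed limits (rad/s): [2.57, 2.57, 3.14, 3.14, 3.14, 3.14].

## Interface

Orientations are given as a unit quaternion [x, y, z, w].
In Python, from rig import state, viewer, ticket gives the robot as it stands. The module is installed in compiled form; this text tells all that it offers.
- The arm moves only by the tool arm_command, never from a script. Its argument "rows" is a list of rows, each a list of 7 numbers: the finger opening in mm, from 0 to 91.2, then the shift along the tool's x, y, z in mm, then the turn, a rotation vector about the tool's x, y, z in rad. In form: [[gripper, tx, ty, tz, wx, wy, wz], ...]. A call has 1 to 20 rows; each row shifts and turns the commanded pose from where the row before left it, along the tool's axes as they then stand; what a row does not reach is not made up. A row lasts 1/10 s, in which the tool goes at most 50 mm and 8.59 degrees, less where a joint would pass 70% of its speed; a pose out of reach is approached as far as the arm can. A call is refused whole if a number of a shift passes 50 or a number of a turn 0.15, either way. A call with a gripper value outside its range is refused whole. The fingers move at their own pace and stop on an object; "grip_force" is the grip in N (left out, the last holds). Time passes only in rows, so rows that do not move let the fingers close. It gives the time, the measured TCP pose, the force, the opening and the grip force at its end, in the units of the state.
- state(): the state, without advancing time (a new reading comes with each control period).
- viewer.camera(name): name is "side" or "top"; returns the picture (384x512x3 uint8, red, green, blue); there is no depth.
- viewer.calibration(name): a dict with "fx", "fy", "cx", "cy" (pixels), "xyz" and "rotation" of the camera in the world. Camera axes: x right, y down, z forward; pixel columns grow to the right and rows downward; lengths in m; the calibration is good to about 2 mm. A picture is of the moment at which its call begins. calibration takes no time and is no camera call.
- ticket.finish_job(): hands the job in; it is judged then, once.
The state is a dict: "clock": time; "joint_pos": joint angles; "joint_vel": joint speeds; "tau": joint torques, N m; "position": TCP position; "tcp_rot": TCP orientation; "contact_force": force on the tool from outside, world axes, zero at the start; "torque": the same for the moment, N m; "grip_width": finger opening in m; "finger_force": force on a finger pad.
Only numpy, scipy, OpenCV 4.12 (cv2) and the standard library are available. Lean on these libraries where they do the work, as an engineer would, in place of code of your own. Each camera call takes 0.05 s, during which the arm holds its last target. There are 200 camera calls.

## Working session

There is one attempt and no reset: what is moved stays moved. The work goes in short steps, Python scripts to look and compute and a tool call to move; the robot and the scene stay as the last step left them, time stands still between calls to the robot, and variables do not carry over. Pictures are saved under pics/ and viewed, at most 10 in all, crops included, and the job is handed in when it is done.

Besides the shell and the picture viewer there is one more tool, called after "Request:" by a JSON object that holds its "api" and its "payload", one argument or row to a line. arm_command: Moves the arm, as the interface text tells. Its arguments: {"type":"object","properties":{"rows":{"type":"array","items":{"type":"array","items":{"type":"number"}}},"grip_force":{"type":"number"}},"required":["rows"]}

```bash
mkdir -p pics
python3 - <<'E'
from rig import state, viewer
import cv2
for n in("top","side"):
    im=viewer.camera(n); cv2.imwrite(f"pics/{n}0.png",im[:,:,::-1]); c=viewer.calibration(n); print(n,c)
s=state(); print(s)
E
```

```text
top {'fx': 426.0823170968816, 'fy': 426.0823170968816, 'cx': 256.9243954862487, 'cy': 186.21796465075536, 'xyz': array([ 0.3426197 , -0.10129234,  1.19897535]), 'rotation': array([ 0.70959524, -0.69999232,  0.064352  , -0.04841663])}
side {'fx': 365.4694957233571, 'fy': 365.4694957233571, 'cx': 252.67378546602635, 'cy': 184.51101854591735, 'xyz': array([0.47155605, 0.70549849, 0.54041722]), 'rotation': array([-0.00860942,  0.86226974, -0.50608988,  0.01702377])}
{'clock': 0.1, 'joint_pos': array([ 1.21795771e+00,  3.20257319e-01,  1.56555194e+00,  1.53825139e-05,
        1.25744471e+00, -1.99926431e-02]), 'joint_vel': array([-2.36627244e-03, -2.70223506e-04, -2.86737544e-03,  7.57188311e-05,
        1.58370479e-03, -1.45179411e-03]), 'tau': array([-9.10739345e-04, -4.13336277e+01, -2.32507968e+01,  7.27995322e-02,
        4.22695186e-02, -7.86722444e-05]), 'position': array([0.18770215, 0.54300898, 0.2131895 ]), 'tcp_rot': array([ 1.65658109e-01,  9.86182894e-01, -8.14910557e-04, -1.61140289e-04]), 'contact_force': array([0.10828058, 0.5603447 , 0.8650349 ]), 'torque': array([-0.00735568, -0.02550885, -0.0380881 ]), 'finger_force': 0.0, 'grip_width': 0.09117003433502167}
```

View pics/top0.png

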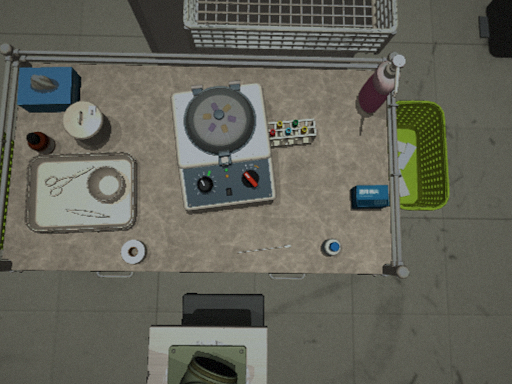

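View pics/side0.png

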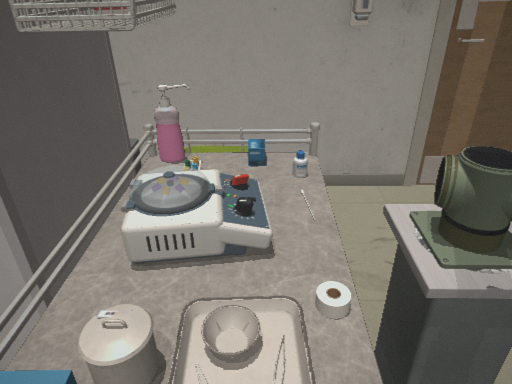

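The top view shows the speed knob near (205,184), the red dial near (251,178), and the green mark just above right of the knob. The side view shows the dial near (240,180) and the knob near (244,205). I'll enlarge both.

```bash
cat > h.py <<'E'
import numpy as np, cv2
from scipy.spatial.transform import Rotation as R
from rig import state, viewer
def ray(n,u,v):
    c=viewer.calibration(n); d=R.from_quat(c['rotation']).apply([(u-c['cx'])/c['fx'],(v-c['cy'])/c['fy'],1]); return c['xyz'],d/np.linalg.norm(d)
def plane(n,u,v,z):
    o,d=ray(n,u,v); return o+d*(z-o[2])/d[2]
def proj(n,p):
    c=viewer.calibration(n); q=R.from_quat(c['rotation']).inv().apply(np.atleast_2d(p)-c['xyz']); return np.c_[c['fx']*q[:,0]/q[:,2]+c['cx'],c['fy']*q[:,1]/q[:,2]+c['cy']]
def tri(a,b):
    (o1,d1),(o2,d2)=ray('top',*a),ray('side',*b)
    A=np.c_[d1,-d2]; t=np.linalg.lstsq(A,o2-o1,rcond=None)[0]; p,q=o1+t[0]*d1,o2+t[1]*d2
    return (p+q)/2,np.linalg.norm(p-q)
E
python3 - <<'E'
from h import *
a=cv2.imread('pics/top0.png')[150:215,170:285]; b=cv2.imread('pics/side0.png')[160:255,195:285]
a=cv2.resize(a,None,fx=6.9,fy=6.9,interpolation=cv2.INTER_CUBIC); b=cv2.resize(b,None,fx=6,fy=6,interpolation=cv2.INTER_CUBIC)
cv2.imwrite('pics/a.png',a); cv2.imwrite('pics/b.png',b); print(a.shape,b.shape)
E
```

```text
(448, 794, 3) (570, 540, 3)
```

View pics/a.png

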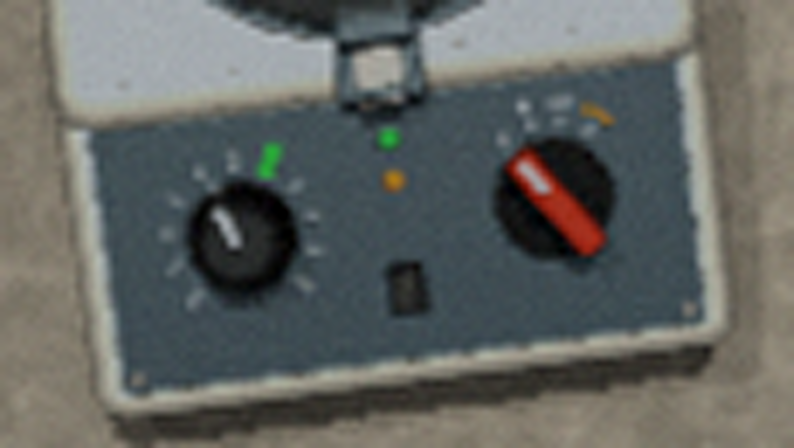

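View pics/b.png

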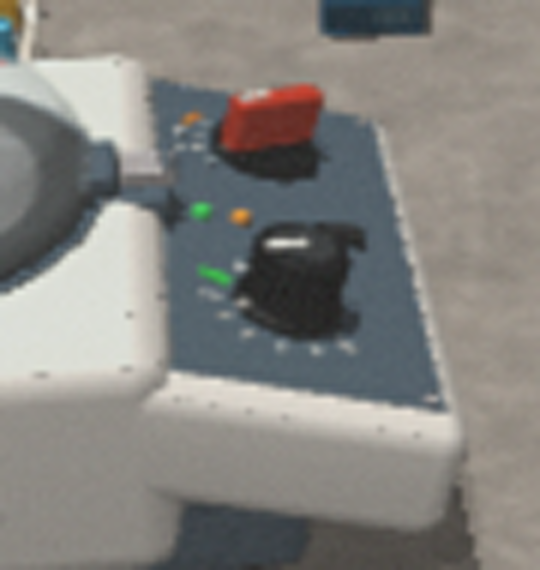

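Crop of the top view (6.9x, offset 170,150): the face plate corners are near (92,130), (685,55), (707,322) and (118,397). The knob top is at (243,236) with its pointer from (236,247) to (218,210), and the wing runs from (520,160) to (592,247). Next I'll cast these points onto their planes and compare them with the side view.

```bash
cat >> h.py <<'E'
S=np.sin(.28);C=np.cos(.28)
def F(x,y,z): # face coords -> centrifuge coords
    return np.array([-.103+x*C-z*S, y, .086+x*S+z*C])
E
python3 - <<'E'
from h import *
T=lambda u,v:((u+.5)/6.9-.5+170,(v+.5)/6.9-.5+150)
Sd=lambda u,v:((u+.5)/6-.5+195,(v+.5)/6-.5+160)
m=[F(.056,.113,0),F(.056,-.113,0),F(-.056,-.113,0),F(-.056,.113,0),F(0,.06,.028),F(0,-.06,.030)]
top=[(92,130),(685,55),(707,322),(118,397),(243,236),(556,203)]
side=[(172,372),(155,80),(375,122),(443,410),(298,240),(276,97)]
def fit(n,px,idx):
    P=np.array([plane(n,*p,m[i][2]) for p,i in zip(px,idx)])[:,:2]; M=np.array([m[i][:2] for i in idx])
    a=M-M.mean(0); b=P-P.mean(0)
    yaw=np.arctan2((a[:,0]*b[:,1]-a[:,1]*b[:,0]).sum(),(a*b).sum()); r=R.from_euler('z',yaw).as_matrix()[:2,:2]
    t=P.mean(0)-r@M.mean(0); print(n,t.round(4),yaw.round(4),'\n',((P-(M@r.T+t))*1e3).round(1).tolist())
    return t,yaw
I=range(6)
a=fit('top',[T(*p) for p in top],I); b=fit('side',[Sd(*p) for p in side],I)
for p,q,mm in zip(top,side,m): print(tri(T(*p),Sd(*q)))
E
```

```text
top [ 0.635  -0.0341] 0.1356 
 [[-7.3, -2.0], [-4.9, -2.9], [3.1, 0.8], [1.2, 3.3], [4.8, -0.7], [3.2, 1.6]]
side [ 0.6342 -0.0283] 0.1457 
 [[-6.8, 1.8], [-9.4, 3.8], [1.7, 1.5], [5.2, -3.2], [5.6, -6.0], [3.7, 2.0]]
(array([0.56417712, 0.07002711, 0.09589819]), np.float64(0.001286924396692171))
(array([ 0.59619624, -0.15597025,  0.09539254]), np.float64(0.003717725241540869))
(array([ 0.49785325, -0.16662017,  0.0677899 ]), np.float64(0.0010419780303672444))
(array([0.46661856, 0.05966594, 0.07185552]), np.float64(0.002470257854729323))
(array([0.52173748, 0.00960508, 0.11333635]), np.float64(0.0003461145324120654))
(array([ 0.53674201, -0.10706931,  0.1120101 ]), np.float64(0.000427621882873687))
```

Run:
```python
from h import *
T=lambda u,v:((u+.5)/6.9-.5+170,(v+.5)/6.9-.5+150)
Sd=lambda u,v:((u+.5)/6-.5+195,(v+.5)/6-.5+160)
m=[F(-.056,-.113,0),F(-.056,.113,0),F(0,.06,.028),F(0,-.06,.030)]
top=[(707,322),(118,397),(243,236),(556,203)]
side=[(375,122),(443,410),(298,240),(276,97)]
for n,px in (('top',[T(*p) for p in top]),('side',[Sd(*p) for p in side])):
    P=np.array([plane(n,*p,q[2]) for p,q in zip(px,m)])[:,:2]
    for yaw in(.13,.14,.15):
        r=R.from_euler('z',yaw).as_matrix()[:2,:2]; M=np.array(m)[:,:2]@r.T; t=(P-M).mean(0)
        print(n,yaw,t.round(4),((P-M-t)*1e3).round(1).tolist())
# pointer lines
yaw=.137; Rf=R.from_euler('z',yaw)*R.from_matrix(np.c_[[C,0,S],[0,1,0],[-S,0,C]])
print('tool-down target quats etc'); t=np.array([.637,-.032,0])
def ang(pa,pb,k):  # intersect top rays with face-parallel plane at height k
    o0=t+R.from_euler('z',yaw).apply(F(0,0,k)); n=Rf.apply([0,0,1]); out=[]
    for p in(pa,pb):
        o,d=ray('top',*T(*p)); out.append(Rf.inv().apply(o+d*((o0-o)@n)/(d@n)-o0))
    v=out[1]-out[0]; print(np.array(out).round(4).tolist()); return np.arctan2(v[1],v[0])
a=ang((236,247),(218,210),.028); print('knob',2.356-a)
a=ang((592,247),(520,160),.030); print('dial',.6-a)
s=state(); print(R.from_quat(s['tcp_rot']).as_matrix().round(3))
```

```text
top 0.13 [ 0.6382 -0.0336] [[0.7, -0.5], [-2.5, 1.8], [1.4, -1.9], [0.4, 0.5]]
top 0.14 [ 0.638  -0.0323] [[-0.5, -0.4], [-1.4, 2.2], [2.0, -2.0], [-0.1, 0.2]]
top 0.15 [ 0.6378 -0.031 ] [[-1.6, -0.3], [-0.3, 2.6], [2.6, -2.2], [-0.7, -0.1]]
side 0.13 [ 0.6386 -0.0318] [[-0.5, 2.8], [-0.6, -2.3], [0.6, -4.4], [0.5, 3.9]]
side 0.14 [ 0.6384 -0.0305] [[-1.7, 2.8], [0.5, -2.0], [1.2, -4.5], [-0.0, 3.6]]
side 0.15 [ 0.6382 -0.0292] [[-2.8, 2.9], [1.6, -1.6], [1.9, -4.7], [-0.6, 3.3]]
tool-down target quats etc
[[-0.0013, 0.06, -0.0], [0.0132, 0.0649, -0.0]]
knob 2.0352116991143054
[[-0.0171, -0.0721, 0.0], [0.0186, -0.0491, 0.0]]
dial 0.028223001932374037
[[-0.945  0.327 -0.001]
 [ 0.327  0.945 -0.002]
 [ 0.    -0.002 -1.   ]]
```

The estimate: centrifuge at (0.638, -0.0325), yaw 0.137, knob about 2.03 and dial about 0. The helper below prints the remaining turn and shift to a target pose.

```bash
cat >> h.py <<'E'
YAW=.137; T0=np.array([.638,-.0325,0])
Rz=R.from_euler('z',YAW); Rf=Rz*R.from_matrix(np.c_[[C,0,S],[0,1,0],[-S,0,C]])
def target(x,y,h,th): # TCP pose: face coords, tool y at face angle th
    ya=np.array([np.cos(th),np.sin(th),0]); z=np.array([0,0,-1.]); 
    return T0+Rz.apply(F(x,y,h)), Rf*R.from_matrix(np.c_[np.cross(ya,z),ya,z])
def delta(x,y,h,th):
    s=state(); p,q=target(x,y,h,th); r=R.from_quat(s['tcp_rot'])
    print('t',round(s['clock'],2),'turn',(r.inv()*q).as_rotvec().round(3),'shift after turn mm',(q.inv().apply(p-s['position'])*1e3).round(1),'before',(r.inv().apply(p-s['position'])*1e3).round(1))
    print('pos face',((Rf.inv().apply(s['position']-T0-Rz.apply(F(0,0,0))))*1e3).round(1),'th',np.arctan2(*(Rf.inv()*r).as_matrix()[[1,0],1]).round(3),'w',round(s['grip_width'],4),'F',s['contact_force'].round(1),s['torque'].round(2),s['finger_force'],'q',s['joint_pos'].round(2))
E
python3 -c "
from h import *
delta(0,.06,.100,1.97)"
```

```text
t 0.1 turn [-0.012 -0.29  -0.863] shift after turn mm [  20.4 -611.8   95.3] before [-470.  -402.4   31.7]
pos face [-219.   631.6  195.3] th 1.117 w 0.0912 F [0.1 0.6 0.9] [-0.01 -0.03 -0.04] 0.0 q [ 1.22  0.32  1.57  0.    1.26 -0.02]
```

Request:
{"api": "arm_command", "payload": {
  "rows": [
    [70,0,0,0,-0.002,-0.041,-0.123],
    [70,0,0,0,-0.002,-0.041,-0.123],
    [70,0,0,0,-0.002,-0.041,-0.123],
    [70,0,0,0,-0.002,-0.041,-0.123],
    [70,0,0,0,-0.002,-0.041,-0.123],
    [70,0,0,0,-0.002,-0.041,-0.123],
    [70,0,0,0,-0.002,-0.041,-0.123],
    [70,1,-20,0,0,0,0],
    [70,1,-40,0,0,0,0],
    [70,2,-40,0,0,0,0],
    [70,2,-40,0,0,0,0],
    [70,2,-40,0,0,0,0],
    [70,2,-40,0,0,0,0],
    [70,2,-40,0,0,0,0],
    [70,2,-40,0,0,0,0],
    [70,2,-40,0,0,0,0],
    [70,2,-40,0,0,0,0],
    [70,2,-40,0,0,0,0],
    [70,2,-40,0,0,0,0]
  ],
  "grip_force": 15
}}

```text
clock: 2.0
position: [0.3973, 0.1339, 0.2558]
tcp_rot: [-0.261, 0.955, -0.016, 0.138]
contact_force: [1.0, 0.1, -0.1]
grip_width: 0.0702
finger_force: 0.0
```

```bash
python3 -c "
from h import *
delta(0,.06,.100,1.97)"
```

```text
t 2.0 turn [ 0.004  0.    -0.003] shift after turn mm [  -3.1 -150.7   94.4] before [  -3.4 -151.1   93.8]
pos face [-61.4 197.7 194.4] th 1.967 w 0.0702 F [ 1.   0.1 -0.1] [0.02 0.19 0.03] 0.0 q [ 0.34 -0.1   1.98 -0.06  0.99 -1.74]
```

Request:
{"api": "arm_command", "payload": {
  "rows": [
    [70,-1,-40,10,0,0,0],
    [70,-1,-40,10,0,0,0],
    [70,-1,-40,20,0,0,0],
    [70,0,-30,25,0,0,0],
    [70,0,0,28,0,0,0],
    [70,0,0,20,0,0,0],
    [70,0,0,15,0,0,0],
    [70,0,0,0,0,0,0]
  ]
}}

```text
clock: 2.8
position: [0.5072, 0.0127, 0.1464]
tcp_rot: [-0.261, 0.956, -0.015, 0.135]
contact_force: [-0.1, 0.7, -1.0]
grip_width: 0.0703
finger_force: 0.0
```

Run:
```python
from h import *
delta(0,.06,.007,1.97)
a=viewer.camera('top')[130:230,150:300,::-1]; b=viewer.camera('side')[130:260,180:330,::-1]
z=lambda i:cv2.resize(i,(600,int(600*i.shape[0]/i.shape[1])),interpolation=cv2.INTER_CUBIC)
cv2.imwrite('pics/c.png',cv2.resize(np.vstack([z(a),z(b)]),None,fx=.64,fy=.64))
```

```text
t 2.8 turn [ 0.007 -0.005 -0.003] shift after turn mm [-1.7 -3.5 56.7] before [-2.  -3.9 56.6]
pos face [-2.9 62.6 63.7] th 1.967 w 0.0703 F [-0.1  0.7 -1. ] [0.04 0.19 0.01] 0.0 q [-0.03  0.15  2.02  0.08  0.7  -2.19]
```

View pics/c.png

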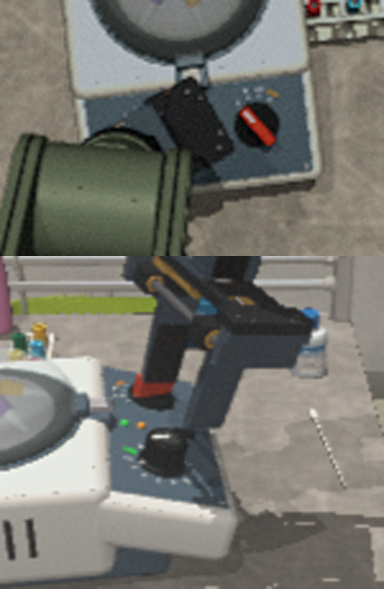

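The top view shows the gripper over the knob. The side view shows the two fingers straddling it from above. Now I'll descend and close.

Request:
{"api": "arm_command", "payload": {
  "rows": [
    [70,-1,-2,15,0.004,-0.003,0],
    [70,-1,-2,15,0.003,-0.002,0],
    [70,0,0,12,0,0,0],
    [70,0,0,8,0,0,0],
    [70,0,0,5,0,0,0],
    [70,0,0,0,0,0,0],
    [30,0,0,0,0,0,0],
    [30,0,0,0,0,0,0],
    [30,0,0,0,0,0,0],
    [30,0,0,0,0,0,0],
    [30,0,0,0,0,0,0]
  ],
  "grip_force": 10
}}

```text
clock: 4.0
position: [0.5259, 0.0138, 0.0968]
tcp_rot: [-0.26, 0.955, -0.017, 0.14]
contact_force: [-3.9, 6.9, 2.4]
grip_width: 0.0353
finger_force: 10.1
```

Run:
```python
from h import *
delta(0,.06,.008,1.97)
```

```text
t 4.0 turn [ 0.001  0.003 -0.005] shift after turn mm [ 1.7 -0.6  2.8] before [ 1.7 -0.6  2.8]
pos face [ 1.3 61.2 10.8] th 1.965 w 0.0353 F [-3.9  6.9  2.4] [1.27 0.81 0.38] 10.075873582953818 q [-0.03  0.24  2.06  0.09  0.56 -2.2 ]
```

Request:
{"api": "arm_command", "payload": {
  "rows": [
    [30,0,1,0,0,0,0],
    [30,0,0,0,0,0,0.08],
    [30,0,0,0,0,0,0.1],
    [30,0,0,0,0,0,0.1],
    [30,0,0,0,0,0,0.1],
    [30,0,0,0,0,0,0.1],
    [30,0,0,0,0,0,0.1],
    [30,0,0,0,0,0,0.1],
    [30,0,0,0,0,0,0.1],
    [30,0,0,0,0,0,0],
    [30,0,0,0,0,0,0],
    [30,0,0,0,0,0,0]
  ]
}}

```text
clock: 5.2
position: [0.5263, 0.0118, 0.0968]
tcp_rot: [0.121, 0.982, 0.035, 0.137]
contact_force: [-3.3, -6.7, 1.5]
grip_width: 0.0356
finger_force: 10.1
```

Run:
```python
from h import *
delta(0,.06,.008,1.185)
```

```text
t 5.2 turn [-0.001  0.005  0.004] shift after turn mm [1.6 0.3 2.8] before [1.6 0.3 2.8]
pos face [ 1.4 59.1 10.8] th 1.189 w 0.0356 F [-3.3 -6.7  1.5] [-1.26  0.55 -0.33] 10.050661622636596 q [-0.03  0.24  2.06  0.08  0.56 -1.41]
```

Request:
{"api": "arm_command", "payload": {
  "rows": [
    [70,0,0,0,0,0,0],
    [70,0,0,0,0,0,0],
    [70,0,0,0,0,0,0],
    [70,0,0,-10,0,0,0],
    [70,0,0,-20,0,0,0],
    [70,0,0,-30,0,0,0],
    [70,0,0,-30,0,0,0],
    [70,-15,-37,0,0,0,0],
    [70,-15,-37,0,0,0,0],
    [70,-15,-37,0,0,0,0],
    [70,0,0,0,0,0,0]
  ]
}}

```text
clock: 6.3
position: [0.5195, -0.1126, 0.1847]
tcp_rot: [0.124, 0.982, 0.035, 0.139]
contact_force: [-0.3, -0.2, -0.8]
grip_width: 0.0699
finger_force: 0.0
```

Run:
```python
from h import *
delta(0,-.06,.095,-.97)
a=viewer.camera('top'); b=viewer.camera('side')
cv2.imwrite('pics/t2.png',a[:,:,::-1]);cv2.imwrite('pics/s2.png',b[:,:,::-1])
a=a[150:215,170:285,::-1]; b=b[165:235,200:290,::-1]
z=lambda i:cv2.resize(i,(560,int(560*i.shape[0]/i.shape[1])),interpolation=cv2.INTER_CUBIC)
c=np.vstack([z(a),z(b)]); cv2.imwrite('pics/d.png',cv2.resize(c,None,fx=.78,fy=.78)); print(c.shape)
```

```text
t 6.3 turn [0.009 0.007 2.153] shift after turn mm [-0.6 -4.3  6.8] before [4.  1.8 6.8]
pos face [  2.9 -63.2 101.8] th 1.183 w 0.0699 F [-0.3 -0.2 -0.8] [-0.02  0.24  0.07] 0.0 q [-0.31  0.15  1.92  0.16  0.82 -1.73]
(751, 560, 3)
```

View pics/d.png

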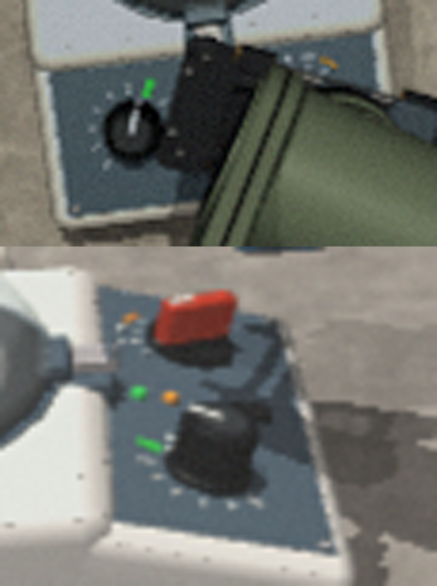

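The top view shows the knob free, with its pointer near (135,120) in the crop aiming close to the green mark at (149,89). I'll measure the angle with masks.

Run:
```python
from h import *
def onface(n,pts,k):
    o0=T0+Rz.apply(F(0,0,k)); nn=Rf.apply([0,0,1]); out=[]
    for p in pts:
        o,d=ray(n,*p); out.append(Rf.inv().apply(o+d*((o0-o)@nn)/(d@nn)-o0))
    return np.array(out)
for f,n in (('top0','top'),('t2','top'),('side0','side'),('s2','side')):
    im=cv2.imread(f'pics/{f}.png').astype(float); K=6
    g=cv2.resize(im,None,fx=K,fy=K,interpolation=cv2.INTER_CUBIC)
    c=proj(n,T0+Rz.apply(F(0,.06,.028)))[0]
    yy,xx=np.mgrid[:g.shape[0],:g.shape[1]]; px=np.c_[((xx+.5)/K-.5).ravel(),((yy+.5)/K-.5).ravel()]
    gray=g.mean(2).ravel()
    near=np.hypot(*(px-c).T)<14
    q=np.zeros((len(px),3)); q[near]=onface(n,px[near],.028); r=np.hypot(q[:,0],q[:,1]-.06)
    w=near&(r<.016)&(gray>100); P=q[w][:,:2]; wt=gray[w]-80
    m=np.average(P,axis=0,weights=wt); u,s,v=np.linalg.svd((P-m)*np.sqrt(wt)[:,None],full_matrices=False); d=v[0]*np.sign(v[0][0])
    # dark disc centre on top
    q0=np.zeros((len(px),3)); q0[near]=onface(n,px[near],0)
    B,G,Rr=[g[:,:,i].ravel() for i in range(3)]
    gm=near|(np.hypot(*(px-c).T)<25); gm&=(G>1.5*Rr)&(G>1.5*B)&(G>80)
    qg=onface(n,px[gm],0); 
    qg=qg[np.hypot(qg[:,0]-.02,qg[:,1]-.05)<.025].mean(0)
    print(f,w.sum(),'ptr mean',(m*1e3).round(1),'pca angle',(2.356-np.arctan2(d[1],d[0])).round(3),'radial',(2.356-np.arctan2(m[1]-.06,m[0])).round(3),'green at',(qg*1e3).round(1),'ang',(2.356-np.arctan2(qg[1]-.06,qg[0])).round(3))
```

```text
Traceback (most recent call last):
  File "h.py", line 5, in ray
    c=viewer.calibration(n); d=R.from_quat(c['rotation']).apply([(u-c['cx'])/c['fx'],(v-c['cy'])/c['fy'],1]); return c['xyz'],d/np.linalg.norm(d)
ValueError: time passes only in moves, steps and waits
```

```bash
cat > k.py <<'E'
from h import *
CAL={n:viewer.calibration(n) for n in('top','side')}
def onface(n,px,k):
    c=CAL[n]; d=R.from_quat(c['rotation']).apply(np.c_[(px[:,0]-c['cx'])/c['fx'],(px[:,1]-c['cy'])/c['fy'],np.ones(len(px))])
    o0=T0+Rz.apply(F(0,0,k)); nn=Rf.apply([0,0,1])
    return Rf.inv().apply(c['xyz']+d*(((o0-c['xyz'])@nn)/(d@nn))[:,None]-o0)
def knob(f,n,K=6):
    im=cv2.imread(f'pics/{f}.png').astype(np.float32)
    g=cv2.resize(im,None,fx=K,fy=K,interpolation=cv2.INTER_CUBIC)
    yy,xx=np.mgrid[:g.shape[0],:g.shape[1]]; px=np.c_[((xx+.5)/K-.5).ravel(),((yy+.5)/K-.5).ravel()]
    c=proj(n,T0+Rz.apply(F(0,.06,.028)))[0]; near=np.hypot(*(px-c).T)<28
    px=px[near]; B,G,Rr=g.reshape(-1,3)[near].T; gray=(B+G+Rr)/3
    q=onface(n,px,.028); w=(np.hypot(q[:,0],q[:,1]-.06)<.016)&(gray>100); P=q[w][:,:2]; wt=gray[w]-80
    m=np.average(P,axis=0,weights=wt); v=np.linalg.svd((P-m)*np.sqrt(wt)[:,None],full_matrices=False)[2]; d=v[0]*np.sign(v[0][0])
    qg=onface(n,px,0); qg=qg[(G>1.5*Rr)&(G>1.4*B)&(G>70)&(np.hypot(qg[:,0]-.024,qg[:,1]-.048)<.018)].mean(0)
    print(f,w.sum(),'mean',(m*1e3).round(1),'pca',(2.356-np.arctan2(d[1],d[0])).round(3),'radial',(2.356-np.arctan2(m[1]-.06,m[0])).round(3),'green',(qg*1e3).round(1),(2.356-np.arctan2(qg[1]-.06,qg[0])).round(3))
E
python3 - <<'E'
from k import *
for a in (('top0','top'),('t2','top'),('side0','side'),('s2','side')): knob(*a)
E
```

```text
top0 383 mean [ 5.5 63. ] pca 1.983 radial 1.848 green [26.2 46.1 -0. ] 2.843
t2 393 mean [ 6.4 57.4] pca 2.691 radial 2.74 green [26.2 46.1 -0. ] 2.844
side0 477 mean [ 5.9 60.9] pca 1.939 radial 2.21 green [25.8 45.9 -0. ] 2.857
s2 521 mean [ 6.4 54.7] pca 2.619 radial 3.047 green [25.8 45.8 -0. ] 2.859
```

Forces and the green mark put the knob centre about 1.2 mm lower on the slope than I assumed. With that correction the knob is at about 2.70 and needs roughly +0.125 more. I'll go back and re-grip.

```bash
sed -i 's/T0=np.array(\[.638,/T0=np.array([.6368,/' h.py; python3 -c "
from h import *
delta(0,.06,.101,1.18)"
```

```text
t 6.4 turn [0.001 0.006 0.005] shift after turn mm [ 48.5 109.6  -0. ] before [ 47.9 109.9  -0.2]
pos face [  3.1 -59.8 101. ] th 1.185 w 0.0699 F [-1.1  0.3  0.6] [-0.02  0.21  0.02] 0.0 q [-0.31  0.15  1.92  0.16  0.82 -1.72]
```

Request:
{"api": "arm_command", "payload": {
  "rows": [
    [70,16,37,0,0,0,0],
    [70,16,37,0,0,0,0],
    [70,16,36,0,0,0,0],
    [70,0,0,25,0,0,0],
    [70,0,0,25,0,0,0],
    [70,0,0,20,0,0,0],
    [70,0,0,10,0,0,0],
    [70,0,0,7,0,0,0],
    [70,0,0,3,0,0,0],
    [70,0,0,0,0,0,0],
    [70,0,0,0,0,0,0]
  ]
}}

```text
clock: 7.5
position: [0.5244, 0.013, 0.0968]
tcp_rot: [0.122, 0.982, 0.036, 0.138]
contact_force: [-0.4, 0.7, 1.0]
grip_width: 0.0699
finger_force: 0.0
```

```bash
python3 -c "
from h import *
delta(0,.06,.010,1.18)"
```

```text
t 7.5 turn [0.001 0.007 0.007] shift after turn mm [ 0.7 -0.7  1. ] before [ 0.7 -0.7  1. ]
pos face [ 0.9 60.4 11. ] th 1.187 w 0.0699 F [-0.4  0.7  1. ] [-0.11  0.19  0.03] 0.0 q [-0.03  0.23  2.07  0.08  0.56 -1.41]
```

Request:
{"api": "arm_command", "payload": {
  "rows": [
    [70,1,-1,1,0,0,0],
    [30,0,0,0,0,0,0],
    [30,0,0,0,0,0,0],
    [30,0,0,0,0,0,0],
    [30,0,0,0,0,0,0],
    [30,0,0,0,0,0,0],
    [30,0,0,0,0,0,0.08],
    [30,0,0,0,0,0,0.07],
    [30,0,0,0,0,0,0],
    [30,0,0,0,0,0,0],
    [30,0,0,0,0,0,0]
  ],
  "grip_force": 15
}}

```text
clock: 8.6
position: [0.5232, 0.0126, 0.0948]
tcp_rot: [0.195, 0.97, 0.046, 0.135]
contact_force: [0.9, 1.9, 0.3]
grip_width: 0.0353
finger_force: 15.0
```

```bash
python3 -c "
from h import *
delta(0,.06,.010,1.03)"
```

```text
t 8.6 turn [0.002 0.006 0.008] shift after turn mm [-0.7  0.3 -0.6] before [-0.8  0.3 -0.6]
pos face [-0.8 60.2  9.4] th 1.038 w 0.0353 F [0.9 1.9 0.3] [0.4  0.09 0.06] 14.985852641867012 q [-0.03  0.23  2.07  0.09  0.55 -1.27]
```

Request:
{"api": "arm_command", "payload": {
  "rows": [
    [70,0,0,0,0,0,0],
    [70,0,0,0,0,0,0],
    [70,0,0,0,0,0,0],
    [70,0,0,-10,0,0,0],
    [70,0,0,-20,0,0,0],
    [70,0,0,-30,0,0,0],
    [70,0,0,-30,0,0,0],
    [70,-20,-34,0,0,0,0],
    [70,-20,-34,0,0,0,0],
    [70,-21,-34,0,0,0,0],
    [70,0,0,0,0,0,0],
    [70,0,0,0,0,0,0]
  ]
}}

```text
clock: 9.8
position: [0.5145, -0.1093, 0.1817]
tcp_rot: [0.196, 0.97, 0.046, 0.135]
contact_force: [-1.4, 0.7, 0.1]
grip_width: 0.07
finger_force: 0.0
```

Run:
```python
from k import *
a=viewer.camera('top'); b=viewer.camera('side')
cv2.imwrite('pics/t3.png',a[:,:,::-1]);cv2.imwrite('pics/s3.png',b[:,:,::-1])
for q in (('top0','top'),('t2','top'),('t3','top'),('s2','side'),('s3','side')): knob(*q)
delta(0,-.06,.095,-.97)
```

```text
top0 383 mean [ 6.6 62.8] pca 1.983 radial 1.95 green [27.4 45.9  0. ] 2.831
t2 387 mean [ 7.5 57.3] pca 2.689 radial 2.707 green [27.4 45.9  0. ] 2.832
t3 384 mean [ 7.1 56. ] pca 2.846 radial 2.862 green [27.4 45.9  0. ] 2.831
s2 490 mean [ 7.3 55.2] pca 2.619 radial 2.933 green [27.1 46.2 -0. ] 2.828
s3 468 mean [ 6.6 54.3] pca 2.814 radial 3.067 green [27.1 46.1 -0. ] 2.829
t 9.9 turn [6.000e-03 1.000e-03 2.008e+00] shift after turn mm [-0.2  2.3  4.7] before [-2.  -1.2  4.7]
pos face [ -1.2 -57.9  99.7] th 1.038 w 0.0698 F [-1.   0.4 -0.1] [ 0.02  0.15 -0.02] 0.0 q [-0.31  0.14  1.93  0.17  0.82 -1.58]
```

The top view reads about 2.85 and the side view about 2.81 against 2.827, so the knob is at the mark. Now the dial.

Request:
{"api": "arm_command", "payload": {
  "rows": [
    [60,0,0,0,0,0,0.143],
    [60,0,0,0,0,0,0.143],
    [60,0,0,0,0,0,0.143],
    [60,0,0,0,0,0,0.143],
    [60,0,0,0,0,0,0.143],
    [60,0,0,0,0,0,0.143],
    [60,0,0,0,0,0,0.143],
    [60,0,0,0,0,0,0.143],
    [60,0,0,0,0,0,0.143],
    [60,0,0,0,0,0,0.143],
    [60,0,0,0,0,0,0.143],
    [60,0,0,0,0,0,0.143],
    [60,0,0,0,0,0,0.143],
    [60,0,0,0,0,0,0.143],
    [60,0,2,20,0,0,0],
    [60,0,0,20,0,0,0],
    [60,0,0,0,0,0,0],
    [60,0,0,0,0,0,0]
  ]
}}

```text
clock: 11.7
position: [0.527, -0.1075, 0.1435]
tcp_rot: [0.922, 0.36, 0.138, 0.033]
contact_force: [0.5, -0.3, -0.6]
grip_width: 0.06
finger_force: 0.0
```

Run:
```python
from k import *
delta(0,-.06,.010,-.97)
b=viewer.camera('side'); cv2.imwrite('pics/s4.png',b[:,:,::-1])
cv2.imwrite('pics/e.png',cv2.resize(b[130:230,190:310,::-1],(600,500),interpolation=cv2.INTER_CUBIC))
# wing centre from red mask, before-move pictures
for f,n in (('top0','top'),('side0','side')):
    im=cv2.imread(f'pics/{f}.png').astype(int); m=((im[:,:,2]>110)&(im[:,:,1]<80)&(im[:,:,0]<80)).astype(np.uint8); m[:160]=0; m[225:]=0; m[:,:220]=0; m[:,275:]=0
    r=cv2.minAreaRect(np.argwhere(m)[:,::-1].astype(np.float32)); P=onface(n,cv2.boxPoints(r),.03)
    print(f,m.sum(),(onface(n,np.array([r[0]]),.03)*1e3).round(1),(P*1e3).round(1).tolist())
```

```text
t 11.7 turn [ 0.003 -0.004  0.007] shift after turn mm [-0.8  0.3 49.6] before [-1.   0.1 49.6]
pos face [  0.5 -59.3  59.6] th -0.963 w 0.06 F [ 0.5 -0.3 -0.6] [-0.1   0.29  0.06] 0.0 q [-0.3   0.2   1.96  0.18  0.72  0.41]
top0 54 [[  1.6 -60.4   0. ]] [[16.9, -43.7, 0.0], [22.7, -52.1, 0.0], [-13.8, -77.1, -0.0], [-19.6, -68.6, 0.0]]
side0 55 [[  5.8 -33.4   0. ]] [[27.5, -41.3, 0.0], [-17.5, -70.2, 0.0], [-15.8, -25.6, 0.0], [27.3, 0.6, 0.0]]
```

View pics/e.png

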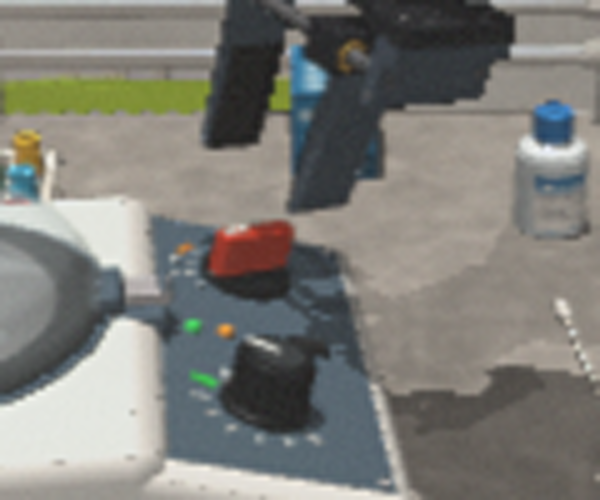

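The side view shows the open fingers hovering above the red wing and straddling it. The wing angle reads 0.60, so the dial is at rest. Descend and close.

Request:
{"api": "arm_command", "payload": {
  "rows": [
    [60,-1,0,15,0,0,0],
    [60,0,0,15,0,0,0],
    [60,0,0,10,0,0,0],
    [60,0,0,6,0,0,0],
    [60,0,0,3,0,0,0],
    [60,0,0,0,0,0,0],
    [8,0,0,0,0,0,0],
    [8,0,0,0,0,0,0],
    [8,0,0,0,0,0,0],
    [8,0,0,0,0,0,0],
    [8,0,0,0,0,0,0],
    [8,0,0,0,0,0,0],
    [8,0,0,0,0,0,0]
  ],
  "grip_force": 12
}}

```text
clock: 13.05
position: [0.5397, -0.1069, 0.096]
tcp_rot: [0.922, 0.359, 0.138, 0.033]
contact_force: [-0.5, 2.0, 2.5]
grip_width: 0.0119
finger_force: 12.0
```

```bash
python3 -c "
from h import *
delta(0,-.06,.010,-.97)"
```

```text
t 13.05 turn [ 0.003 -0.004  0.005] shift after turn mm [ 0.6 -0.1  0.5] before [ 0.6 -0.1  0.5]
pos face [ -0.4 -60.5  10.5] th -0.965 w 0.0119 F [-0.5  2.   2.5] [0.33 0.36 0.14] 11.998602747917175 q [-0.29  0.28  2.    0.2   0.61  0.39]
```

Request:
{"api": "arm_command", "payload": {
  "rows": [
    [8,0,0,0,0,0,0],
    [8,0,0,0,0,0,0],
    [8,0,0,0,0,0,0.1],
    [8,0,0,0,0,0,0.1],
    [8,0,0,0,0,0,0.1],
    [8,0,0,0,0,0,0.1],
    [8,0,0,0,0,0,0.1],
    [8,0,0,0,0,0,0.1],
    [8,0,0,0,0,0,0.1],
    [8,0,0,0,0,0,0.1],
    [8,0,0,0,0,0,0.1],
    [8,0,0,0,0,0,0.1],
    [8,0,0,0,0,0,0.1],
    [8,0,0,0,0,0,0.1],
    [8,0,0,0,0,0,0.03],
    [8,0,0,0,0,0,0],
    [8,0,0,0,0,0,0],
    [8,0,0,0,0,0,0]
  ],
  "grip_force": 45
}}

```text
clock: 14.85
position: [0.5396, -0.1062, 0.0959]
tcp_rot: [0.961, -0.238, 0.131, -0.053]
contact_force: [-2.1, 6.7, 2.7]
grip_width: 0.0117
finger_force: 45.0
```

Run:
```python
from k import *
delta(0,-.06,.010,-2.2)
a=viewer.camera('top'); b=viewer.camera('side')
cv2.imwrite('pics/t5.png',a[:,:,::-1]);cv2.imwrite('pics/s5.png',b[:,:,::-1])
for q in (('t5','top'),('s5','side')): knob(*q)
cv2.imwrite('pics/f.png',cv2.resize(b[130:230,190:310,::-1],(600,500),interpolation=cv2.INTER_CUBIC))
```

```text
t 14.85 turn [-0.004 -0.003  0.005] shift after turn mm [ 0.6 -0.1  0.5] before [ 0.6 -0.   0.5]
pos face [ -0.5 -59.7  10.5] th -2.195 w 0.0117 F [-2.1  6.7  2.7] [1.03 0.54 0.53] 44.99860167503357 q [-0.29  0.28  2.    0.2   0.61  1.62]
t5 385 mean [ 7.1 56.1] pca 2.834 radial 2.861 green [27.4 45.9  0. ] 2.831
s5 473 mean [ 6.6 54.3] pca 2.795 radial 3.067 green [27.  46.2 -0. ] 2.828
```

View pics/f.png

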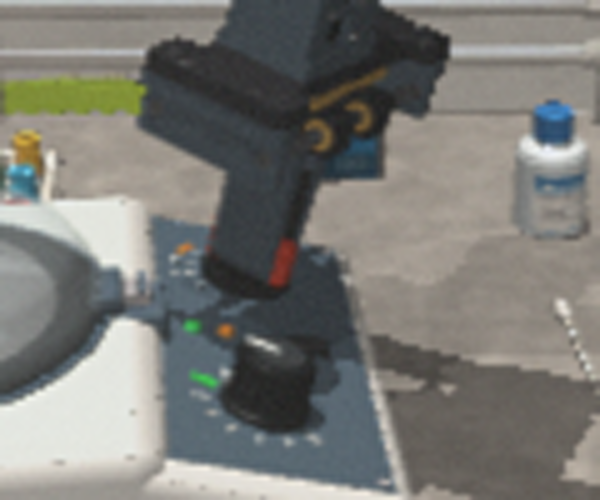

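The side view shows the fingers holding the wing and the knob still at the mark. I'll add a small extra turn, hold, then hand in.

Request:
{"api": "arm_command", "payload": {
  "rows": [
    [8,0,0,0,0,0,0.01],
    [8,0,0,0,0,0,0],
    [8,0,0,0,0,0,0],
    [8,0,0,0,0,0,0],
    [8,0,0,0,0,0,0],
    [8,0,0,0,0,0,0],
    [8,0,0,0,0,0,0],
    [8,0,0,0,0,0,0]
  ]
}}

```text
clock: 15.75
position: [0.5396, -0.1062, 0.096]
tcp_rot: [0.96, -0.243, 0.131, -0.054]
contact_force: [-1.1, 5.6, 3.7]
grip_width: 0.0118
finger_force: 45.0
```

Run:
```python
from h import *
from rig import ticket
delta(0,-.06,.010,-2.2)
print(ticket.finish_job())
```

```text
t 15.75 turn [-0.004 -0.003 -0.005] shift after turn mm [ 0.5 -0.   0.5] before [ 0.5 -0.   0.5]
pos face [ -0.5 -59.7  10.5] th -2.205 w 0.0118 F [-1.1  5.6  3.7] [1.   0.54 0.55] 44.998692870140076 q [-0.29  0.28  2.    0.2   0.61  1.63]
the job is handed in; nothing more can be done
None
```

I handed the job in at 15.75 s with the speed knob at the green mark (camera reading about 2.80–2.86 rad, target 2.827) and the spin dial still gripped at 45 N after a 1.24 rad turn of the gripper, which should be its third position; no verdict came back.

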